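Find where the rail carriage binds, back it off and lock it

TASK

The wooden carriage binds somewhere along its aluminium rail. Slide it by its black knob towards the wood block end until you feel it going tight, without forcing it into the tight spot; then back it off about 30 mm so that it runs free, press its red lock lever down flat to hold it there, and let go. Leave everything else on the bench alone.

Things in the scene. Friction and masses are not known exactly. Their poses are not given: they have to be found in the camera images.
- rail: Fixed bench rig: straight silver aluminium T-slot rail, 680 mm long, 80 wide, 40 high, with a silver upright (80 x 40 mm, top 190 mm above the table) at each end. Origin: centre of the rail's underside. y axis: along the rail, towards the end with the wood block and black plate; x: across it, away from the robot; z up. Its slot is pinched somewhere: not visible, in no reading.
- carriage (a joint): How far (m) the carriage stands along the rail, growing towards the wood block end; range 0 to 0.335 (there it is still 12 mm short of the black plate). Starts at 0.01 to 0.07. It rolls with about 1.5 N of drag. The tight spot begins somewhere between 0.16 and 0.28.
- carriage_top (a point): Middle of the carriage's flat top, 54 mm above the table: a plywood saddle over the rail, 120 mm across, 150 mm along it. Axes as the rail's. In the tight spot its drag climbs steadily by about 1 N per mm of further travel above the 1.5 N, and eases the same way as it is backed out; it does not spring back. Over about 20 N of push is forcing it.
- knob (a point): Centre, half-way up, of the black upright cylindrical push knob on the carriage: 24 mm diameter, 56 mm high (54 to 110 mm above the table); it does not turn. Axes as the rail's: y along the rail towards the wood block, z up. It is 45 mm from the carriage's middle in -y; the lock lever's pivot is 28 mm in +x and 90 mm in +y from it, 72 mm above the table.
- lock (a joint): Angle (rad) of the red-handled lock lever on the carriage: 0 = raised about 45 degrees (free), 0.75 = pressed down flat to its stop (locked; over 0.6 counts). Starts at 0 to 0.1 and stays where it is left. Pressing at the grip takes 3 to 10 N, more as its brake pad bites on the rail; it swings across the rail, so pressing does not shift the carriage. Locked, the carriage is held against about 15 N.
- lock_handle (a point): Middle of the lever's round red grip (15 mm thick, 57 mm long), 60 mm from the lever's pivot, which lies to its +x. Raised it is about 115 mm above the table and 42 mm from the pivot across the rail; flat, 75 mm above the table. Pressing straight down where the raised grip's middle is takes the lever flat (the touching point ends 42 mm from the pivot, grip top 82 mm up).

How it is judged (in metres and radians):
On the way, in this order (a step that is already met when the one before it is completed fails the run):
1. the carriage has been slid into the start of the tight spot, so that it is felt (at least about 1.5 N above its rolling drag) (contact force between roller_c0 and tight_c0 above 2 N), for 0.1 s.
2. it has been backed off: it stands 6 to 45 mm short of where the tight spot begins (y of tight_c0 in the frame of knob between 0.068 and 0.107 m), for 0.2 s.
At the end, for the whole second after the job is handed in: The carriage stands still, 6 to 45 mm short of where the tight spot begins (about 30 mm back from where it was felt), with its red lock lever pressed down flat (joint over 0.6 rad) and nothing touched by the fingers (all of step 2 and value of joint lock above 0.6 rad and velocity of joint carriage between -0.005 and 0.005 m/s and contact force between the fingers and anything else below 0.5 N).
It fails at once if the carriage is forced into the tight spot (over about 20 N) (contact force between roller_c0 and tight_c0 above 30 N).
It fails at once if the carriage is forced right through the tight spot (y of tight_c0 in the frame of knob below 0.034 m).
It fails at once if another thing on the bench is pushed more than 25 mm (distance of any of battery, staple_box, pliers, multimeter, screwdriver, hex_key, screw_tray from where it was at the start of the episode above 0.025 m).
It also fails if it takes over 51 s, if anything falls off the work surface, if the arm or the gripper's body presses on something with over 40 N, if the wrist force passes 120 N, or if a joint passes its speed limit or range.

ROBOT

A 6-joint arm with a two-finger parallel gripper is mounted at the origin on the work surface. World frame = base frame: x ahead of the robot, y to its left, z up, the work surface at z = 0. Lengths are in mm, angles in rad, forces in N, time in s.
With the tool pointing down it reaches from about 275 to 1000 mm from the base axis. Payload 8.4 kg.
Tool frame: the origin (TCP) lies at the very end of the fingers, on their centre line; the grasp point (between the pads) lies 19 mm behind it; z points along the fingers, y is the direction in which the jaws open and shut (so a half turn about z gives the same grasp; the last joint's range is limited). The gripper opens to 85 mm and grips with 20 to 120 N. Pads are 22 mm wide; open, the fingers measure 114 mm over their backs; the gripper's body (76 mm by 85 mm) begins 54 mm behind the grasp point. The pads swing forward as they close: fully open they stand 13 mm farther back than shut.
Start: joints at [1.166, 0.353, 1.633, -0, 1.155, -0.002], TCP at [244.996, 574.982, 231.281] pointing down, gripper open.
Joint ranges: [-2.63, 2.63], [-0.92, 2.1], [0.06, 2.66], [-1.3, 4.44], [0, 2.69], [-3.02, 3.02]. Speed limits (rad/s): [2.22, 2.22, 2.79, 3.14, 3.14, 3.14].

INTERFACE

Orientations are given as [roll, pitch, yaw] about the fixed x, y, z axes, in that order (R = Rz(yaw) Ry(pitch) Rx(roll)).
In Python, from rig import readout, grab_frame, calibration, r gives the robot as it stands. The module is installed in compiled form; this text tells all that it offers.
- The arm moves only by the tool play_rows, never from a script. Its argument "rows" is a list of rows, each a list of 3 entries, a list of its own where there are three numbers: the closure in counts, from 0 (fully open) to 255 (shut), then the shift along the tool's x, y, z in cm, then the turn, a rotation vector about the tool's x, y, z in rad. In form: [[gripper, [dx, dy, dz], [rx, ry, rz]], ...]. A call has 1 to 12 rows; each row is the pose to reach, as a shift and turn from the pose commanded when the call began, along the tool's axes at that moment; what a row does not reach only later rows make up. A row lasts 1/12 s, in which the tool goes at most 41.7 mm and 7.16 degrees, less where a joint would pass 70% of its speed; a pose out of reach is approached as far as the arm can. A call with a gripper value outside its range is refused whole. The fingers move at their own pace and stop on an object; "squeeze" is the grip in N (left out, the last holds). Time passes only in rows, so rows that repeat a pose let the fingers close. It gives the time, the measured TCP pose, the force and the opening at its end, in the units of the state.
- readout.sense(): the state, without advancing time (a new reading comes with each control period).
- grab_frame(name): name is "scene" or "top" or "wrist"; returns (picture, depth): 480x640x3 uint8, red, green, blue; 480x640 float32, mm along the optical axis (not along the pixel's ray), 0 where there is no reading.
- calibration(name): a dict with "vfov" (degrees; the focal length in pixels is half the picture's height over the tangent of half this angle, whatever the lens; pixels are square), "cx", "cy" (the principal point, pixels), "cam_to_world" (4x4, takes a point from camera to world coordinates). Camera axes: x right, y down, z forward; pixel columns grow to the right and rows downward; lengths in mm; the calibration is good to about 2 mm. The wrist camera is an equidistant fisheye: a pixel r from the principal point sees the ray r / f radians off the axis. A picture is of the moment at which its call begins: read the wrist's pose just before it. calibration takes no time and is no camera call; for the wrist camera it gives the pose at the moment of the call.
- r.sign_off(): hands the job in, once; it reports no verdict.
The state is a dict: "clock": time; "qpos": joint angles; "qvel": joint speeds; "joint_efforts": joint torques, N m; "eef_pos": TCP position; "tcp_rot": TCP orientation; "contact_force": force on the tool from outside, world axes, zero at the start; "wrist_torque": the same for the moment, N m; "opening": opening from 0.0 (shut) to 1.0 (fully open).
Only numpy, scipy, OpenCV 4.12 (cv2) and the standard library are available. Lean on these libraries where they do the work, as an engineer would, in place of code of your own. Each camera call takes 0.05 s, during which the arm holds its last target.

## Working session

There is one attempt and no reset: what is moved stays moved. The work goes in short steps, Python scripts to look and compute and a tool call to move; the robot and the scene stay as the last step left them, time stands still between calls to the robot, and variables do not carry over. Pictures are saved under pics/ and viewed, and the job is handed in when it is done.

Besides the shell and the picture viewer there is one more tool, called after "Request:" as a command line: name --argument value ..., lists and objects as JSON in quotes. play_rows: Moves the arm, as the interface text tells. Its arguments: {"type":"object","properties":{"rows":{"type":"array"},"squeeze":{"type":"number"}},"required":["rows"]}

```bash
mkdir -p pics; cat > h.py <<'E'
import numpy as np, cv2
from rig import readout, grab_frame, calibration, r
def save(n,f):
    p,d=grab_frame(n); cv2.imwrite(f'pics/{f}.png',p[:,:,::-1]); np.save(f'pics/{f}_d.npy',d); return p,d
def w(n,u,v,z):
    c=calibration(n); f=240/np.tan(np.radians(c['vfov'])/2); M=np.array(c['cam_to_world'])
    return (M@np.array([(u-c['cx'])/f*z,(v-c['cy'])/f*z,z,1]))[:3]
E
python3 - <<'E'
from h import *
print(readout.sense())
save('scene','s0');save('top','t0')
print(calibration('top'));print(calibration('scene'))
E
```

```text
{'clock': 0.0, 'qpos': array([ 1.16559058e+00,  3.53626109e-01,  1.63416094e+00,  3.13135414e-05,
        1.15521911e+00, -2.40364584e-03]), 'qvel': array([-7.06100515e-05,  1.11517754e-03, -6.58793323e-04,  2.83189695e-04,
       -2.73982937e-04, -6.71194070e-04]), 'joint_efforts': array([-1.37446295e-04, -6.05249763e+01, -3.42074847e+01, -1.01812143e-04,
        9.42165032e-03,  4.08831710e-06]), 'eef_pos': array([244.79559272, 574.52479503, 230.56398859]), 'tcp_rot': array([-3.14017923e+00, -3.20278105e-05,  2.73877787e+00]), 'contact_force': array([ 0.03649675, -0.77708413, -0.037316  ]), 'wrist_torque': array([-0.04422414, -0.01416253, -0.01696969]), 'opening': 1.000151429703069}
{'vfov': 56.44908240953214, 'cx': 318.7734926309136, 'cy': 239.3434134534497, 'cam_to_world': array([[ 1.37444647e-02, -9.99786175e-01,  1.54497121e-02,
         5.32973595e+02],
       [-9.99893111e-01, -1.38196946e-02, -4.77316410e-03,
        -7.94127258e+01],
       [ 4.98565378e-03, -1.53824561e-02, -9.99869253e-01,
         7.56168713e+02],
       [ 0.00000000e+00,  0.00000000e+00,  0.00000000e+00,
         1.00000000e+00]])}
{'vfov': 47.2049603404217, 'cx': 316.85019046252745, 'cy': 241.18924734113372, 'cam_to_world': array([[ 7.23029491e-01,  5.88135938e-01, -3.62387188e-01,
         8.08838297e+02],
       [ 6.90750449e-01, -6.08210559e-01,  3.91080213e-01,
        -3.33856605e+02],
       [ 9.60061397e-03, -5.33081640e-01, -8.46009334e-01,
         6.55995333e+02],
       [ 0.00000000e+00,  0.00000000e+00,  0.00000000e+00,
         1.00000000e+00]])}
```

View pics/s0.png

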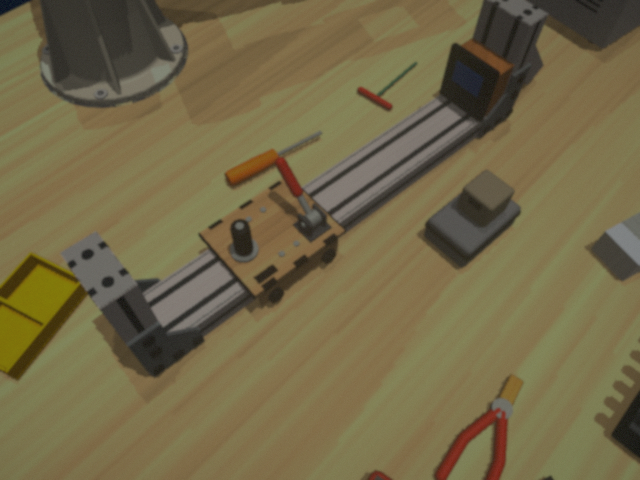

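View pics/t0.png

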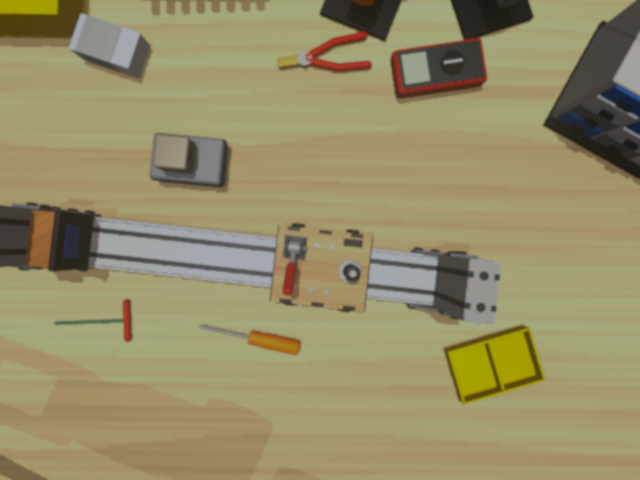

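The rail runs across the top view with the wood block at left (u≈40). The carriage is at about (320,270), with the knob at (350,271) and the red grip at (290,278).

```bash
python3 - <<'E'
from h import *
p=cv2.imread('pics/t0.png'); c=cv2.resize(p[215:325,255:385],None,fx=6,fy=5.4,interpolation=cv2.INTER_CUBIC)
c=cv2.resize(p[215:325,255:385],None,fx=5,fy=5,interpolation=cv2.INTER_CUBIC)
cv2.imwrite('pics/t0c.png',c)
d=np.load('pics/t0_d.npy')
print(d[265:277,344:358:2].round())
# rail top edges by depth
for u in (120,160,200,240,400,420):
    col=d[190:330,u]; P=np.array([w('top',u,190+i,z) for i,z in enumerate(col)])
    m=(P[:,2]>30)&(P[:,2]<50); q=P[m]; print(u,q[0].round(1),q[-1].round(1))
E
```

```text
[[697. 692. 669. 660. 655. 697. 699.]
 [698. 674. 651. 647. 649. 646. 697.]
 [686. 660. 645. 647. 647. 647. 646.]
 [675. 649. 648. 644. 647. 645. 648.]
 [668. 646. 645. 645. 646. 644. 646.]
 [658. 646. 646. 646. 643. 646. 646.]
 [653. 647. 647. 645. 645. 645. 645.]
 [648. 646. 647. 643. 643. 647. 645.]
 [648.   0. 646. 645. 642. 645. 645.]
 [648. 644. 645. 645. 645. 644. 644.]
 [651. 645. 645. 646. 645. 645. 646.]
 [655. 647. 645. 644. 645. 645. 646.]]
120 [570.5 235.2  40.7] [490.6 234.5  38.6]
160 [563.5 171.7  39.5] [485.1 170.5  38.4]
200 [558.  107.6  39.6] [478.1 105.8  40.9]
240 [550.9  43.4  40. ] [472.6  42.   40.6]
400 [ 525.6 -212.9   42. ] [ 447.1 -214.2   39.6]
420 [ 529.2 -244.    45.9] [ 442.1 -244.6   46.8]
```

View pics/t0c.png

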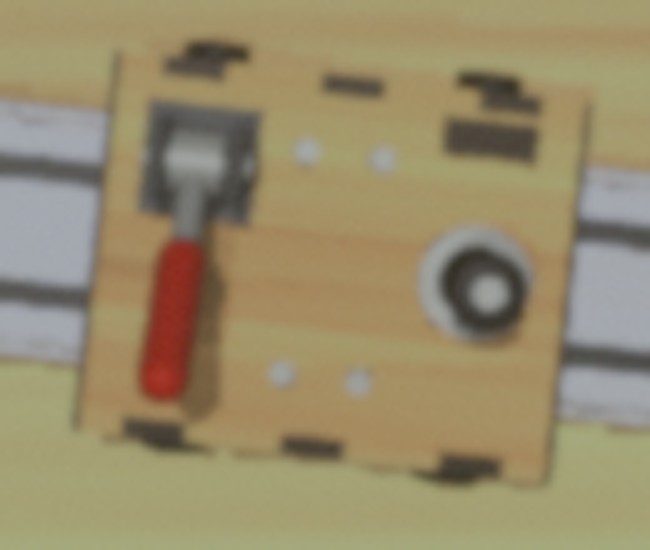

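```bash
cat >> h.py <<'E'
A=0.0985
ey=np.array([np.sin(A),np.cos(A),0]); ex=np.array([np.cos(A),-np.sin(A),0])
E
python3 - <<'E'
from h import *
k=w('top',352.4,272.6,645.5); print('knob top',k)
d=np.load('pics/t0_d.npy')
# carriage/plate along-rail extents
a=np.array([w('top',u,255+0.06*(u-300),d[int(255+0.06*(u-300)),u]) for u in range(60,400)])
for P,u in zip(a,range(60,400)):
    if u<105 or 265<u<285 or 362<u<380:
        if u%2==0: print(u,P.round(0),round((P-k)@ey,1))
g=w('top',255+175/5,215+310/5,d[277,290]);print('grip',g,(g-k)@ex,(g-k)@ey)
from scipy.spatial.transform import Rotation as R
R0=R.from_euler('xyz',[np.pi,0,2.7388])
t=np.array([k[0],k[1],170])-np.array([244.996,574.982,231.281])
print(R0.inv().apply(t)/10)
c=calibration('scene');M=np.linalg.inv(c['cam_to_world']);f=240/np.tan(np.radians(c['vfov'])/2)
q=M@np.append(k,1);print('scene px',q[0]/q[2]*f+c['cx'],q[1]/q[2]*f+c['cy'])
E
```

```text
knob top [ 495.61380564 -131.69618214  110.25662179]
60 [536. 280. 128.] 413.6
62 [536. 280. 124.] 413.2
64 [536. 279. 120.] 412.9
66 [536. 278. 116.] 411.9
68 [535. 279. 109.] 412.8
70 [535. 278. 106.] 411.8
72 [535. 279. 100.] 412.4
74 [535. 278.  96.] 411.2
76 [535. 278.  90.] 411.6
78 [535. 279.  83.] 412.5
80 [535. 280.  75.] 413.5
82 [535. 280.  70.] 413.2
84 [535. 281.  61.] 414.6
86 [534. 280.  58.] 413.2
88 [534. 280.  51.] 413.7
90 [534. 280.  45.] 413.7
92 [534. 279.  40.] 412.6
94 [534. 277.  38.] 410.5
96 [534. 273.  40.] 406.4
98 [534. 271.  38.] 404.3
100 [533. 267.  40.] 400.1
102 [533. 264.  40.] 397.1
104 [533. 259.  42.] 392.9
266 [521.   1.  39.] 134.9
268 [521.  -2.  39.] 131.8
270 [521.  -5.  41.] 128.4
272 [521.  -8.  42.] 125.1
274 [520. -11.  38.] 122.3
276 [521. -16.  52.] 117.8
278 [520. -19.  55.] 114.4
280 [520. -22.  54.] 111.4
282 [520. -26.  56.] 108.0
284 [521. -31.  83.] 103.0
364 [ 514. -154.   54.] -20.6
366 [ 514. -158.   51.] -24.0
368 [ 514. -161.   53.] -26.9
370 [ 514. -164.   52.] -30.2
372 [ 513. -168.   41.] -34.7
374 [533. -79. 756.] 55.7
376 [ 513. -175.   40.] -41.4
378 [ 513. -178.   41.] -44.4
grip [488.63477348 -42.22275353 118.47853869] -15.744091795493052 88.35340904291427
[-50.75709273 -55.18832226   6.1281    ]
scene px 239.55746683392906 227.54584725511202
```

Request:
play_rows --rows '[[0, [-50.8, -55.2, 0], [0, 0, -0.304]], [0, [-50.8, -55.2, 0], [0, 0, -0.304]], [0, [-50.8, -55.2, 0], [0, 0, -0.304]], [0, [-50.8, -55.2, 0], [0, 0, -0.304]], [0, [-50.8, -55.2, 0], [0, 0, -0.304]], [0, [-50.8, -55.2, 0], [0, 0, -0.304]], [0, [-50.8, -55.2, 0], [0, 0, -0.304]], [0, [-50.8, -55.2, 0], [0, 0, -0.304]], [0, [-50.8, -55.2, 0], [0, 0, -0.304]], [0, [-50.8, -55.2, 0], [0, 0, -0.304]], [0, [-50.8, -55.2, 0], [0, 0, -0.304]], [0, [-50.8, -55.2, 0], [0, 0, -0.304]]]'

```text
clock: 1.1
eef_pos: [412.2, 101.8, 231.3]
tcp_rot: [3.142, 0.0, 3.043]
contact_force: [1.0, 0.1, 0.2]
opening: 1.005
```

```bash
cat >> h.py <<'E'
from scipy.spatial.transform import Rotation as R
def to(x,y,z):
    s=readout.sense(); q=R.from_euler('xyz',s['tcp_rot']); q2=R.from_euler('xyz',[np.pi,0,np.pi-A])
    print(s['clock'],s['eef_pos'].round(1),s['tcp_rot'].round(4),'shift cm',(q.inv().apply(np.array([x,y,z])-s['eef_pos'])/10).round(2),'turn',(q.inv()*q2).as_rotvec().round(3),s['contact_force'].round(2))
E
python3 -c "
from h import *
to(495.6,-131.7,150)"
```

```text
1.1 [412.2 101.8 231.3] [3.1415e+00 1.0000e-04 3.0431e+00] shift cm [-10.59 -22.42   8.13] turn [ 0.  0. -0.] [1.01 0.1  0.24]
```

Request:
play_rows --rows '[[0, [-10.6, -22.4, 4], [0, 0, 0]], [0, [-10.6, -22.4, 4], [0, 0, 0]], [0, [-10.6, -22.4, 4], [0, 0, 0]], [0, [-10.6, -22.4, 4], [0, 0, 0]], [0, [-10.6, -22.4, 4], [0, 0, 0]], [0, [-10.6, -22.4, 4], [0, 0, 0]], [0, [-10.6, -22.4, 4], [0, 0, 0]], [0, [-10.6, -22.4, 4], [0, 0, 0]], [0, [-10.6, -22.4, 4], [0, 0, 0]]]'

```text
clock: 1.85
eef_pos: [495.0, -129.4, 190.8]
tcp_rot: [3.141, -0.001, 3.042]
contact_force: [0.2, -0.1, -0.1]
opening: 1.002
```

```bash
python3 -c "
from h import *
to(495.6,-131.7,68)
save('wrist','w1');save('scene','s1');to(495.6,-131.7,68)"
```

```text
1.85 [ 495.  -129.4  190.8] [ 3.1410e+00 -1.4000e-03  3.0417e+00] shift cm [-0.1  -0.23 12.28] turn [ 0.001 -0.001 -0.001] [ 0.18 -0.1  -0.06]
1.95 [ 495.1 -128.4  191.3] [ 3.1413e+00 -6.0000e-04  3.0438e+00] shift cm [-0.08 -0.32 12.33] turn [ 0.    -0.001  0.001] [ 1.74 -0.5  -0.36]
```

View pics/w1.png

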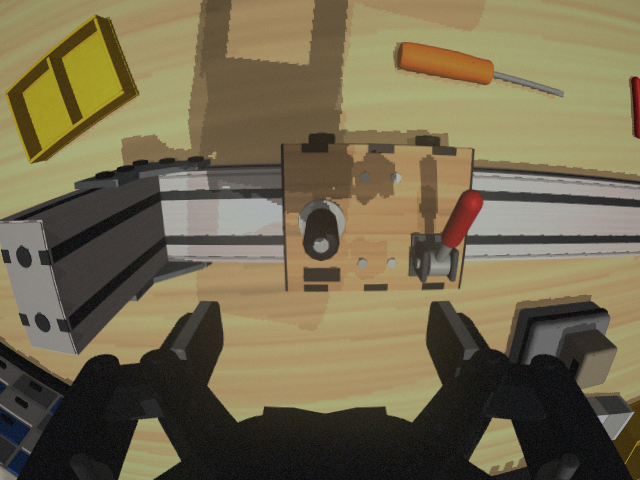

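Knob top is at about (320,245), midway between the fingers (u≈215 and 435). Descending.

Request:
play_rows --rows '[[0, [-0.1, -0.3, 4], [0, 0, 0]], [0, [-0.1, -0.3, 8], [0, 0, 0]], [0, [-0.1, -0.3, 11], [0, 0, 0]], [0, [-0.1, -0.3, 12.2], [0, 0, 0]], [0, [-0.1, -0.3, 12.2], [0, 0, 0]], [0, [-0.1, -0.3, 12.2], [0, 0, 0]], [0, [-0.1, -0.3, 12.2], [0, 0, 0]]]'

```text
clock: 2.53
eef_pos: [497.3, -132.1, 70.6]
tcp_rot: [-3.141, 0.002, 3.044]
contact_force: [0.2, 0.2, 1.7]
opening: 1.002
```

```bash
python3 -c "
from h import *
to(495.6,-131.7,68);save('scene','s2')"
```

```text
2.5333 [ 497.3 -132.1   70.6] [-3.1413e+00  1.9000e-03  3.0440e+00] shift cm [0.17 0.03 0.26] turn [-0.     0.002  0.001] [0.21 0.19 1.68]
```

View pics/s2.png

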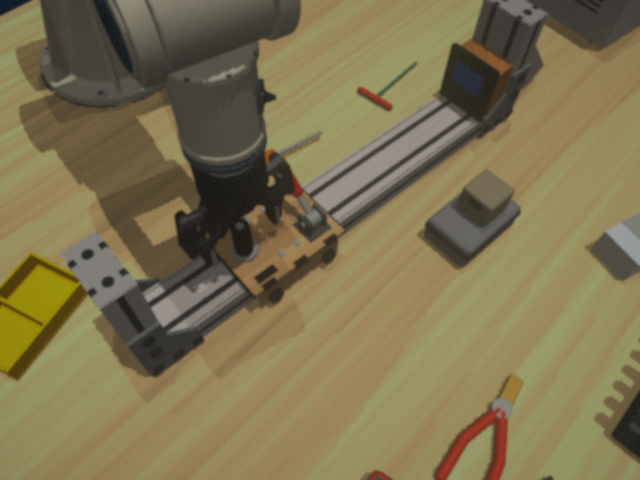

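Fingers straddle the knob at about (242,237), clear of the lever. Closing.

Request:
play_rows --rows '[[255, [0.1, 0, 0.1], [0, 0, 0]], [255, [0.1, 0, 0.1], [0, 0, 0]], [255, [0.1, 0, 0.1], [0, 0, 0]], [255, [0.1, 0, 0.1], [0, 0, 0]], [255, [0.1, 0, 0.1], [0, 0, 0]], [255, [0.1, 0, 0.1], [0, 0, 0]], [255, [0.1, 0, 0.1], [0, 0, 0]], [255, [0.1, 0, 0.1], [0, 0, 0]], [255, [0.1, 0, 0.1], [0, 0, 0]], [255, [0.1, 0, 0.1], [0, 0, 0]]]' --squeeze 40

```text
clock: 3.42
eef_pos: [495.5, -132.6, 68.7]
tcp_rot: [-3.142, 0.0, 3.043]
contact_force: [-0.8, -0.9, 4.9]
opening: 0.273
```

```bash
python3 -c "
from h import *
to(495.6,-131.7,68);s=readout.sense();print(s['opening']*85,s['contact_force']@ey)"
```

```text
3.4167 [ 495.5 -132.6   68.7] [-3.1416e+00  2.0000e-04  3.0426e+00] shift cm [-0.    0.09  0.07] turn [-0.  0. -0.] [-0.78 -0.87  4.91]
23.240747928710846 -0.9371621602635054
```

Request:
play_rows --rows '[[255, [0, 0.4, 0], [0, 0, 0]], [255, [0, 1.2, 0], [0, 0, 0]], [255, [0, 2.1, 0], [0, 0, 0]], [255, [0, 3.1, 0], [0, 0, 0]], [255, [0, 4.1, 0], [0, 0, 0]], [255, [0, 5.1, 0], [0, 0, 0]], [255, [0, 6.1, 0], [0, 0, 0]], [255, [0, 7.0, 0], [0, 0, 0]], [255, [0, 7.7, 0], [0, 0, 0]], [255, [0, 8.2, 0], [0, 0, 0]], [255, [0, 8.6, 0], [0, 0, 0]], [255, [0, 9.0, 0], [0, 0, 0]]]'

```text
clock: 4.42
eef_pos: [504.4, -42.8, 68.6]
tcp_rot: [-3.141, 0.0, 3.043]
contact_force: [-1.8, -1.5, 5.0]
opening: 0.27
```

```bash
cat >> h.py <<'E'
def f():
    s=readout.sense(); k=np.array([495.6,-131.7,0]); d=s['eef_pos']-k
    print(round(s['clock'],2),'along',round(d@ey,1),'across',round(d@ex,1),'z',round(s['eef_pos'][2],1),'F along',round(s['contact_force']@ey,2),'Fx',round(s['contact_force']@ex,2),'Fz',round(s['contact_force'][2],2), 'T',s['wrist_torque'].round(2),'op',round(s['opening']*85,1))
E
python3 -c "
from h import *
f()"
```

```text
4.42 along 89.3 across 0.0 z 68.6 F along -1.66 Fx -1.61 Fz 4.96 T [-0.06  0.22 -0.01] op 22.9
```

Moving drag is about 1.6 N, as expected. Now creeping in short steps.

Request:
play_rows --rows '[[255, [0, 0.15, 0], [0, 0, 0]], [255, [0, 0.3, 0], [0, 0, 0]], [255, [0, 0.45, 0], [0, 0, 0]], [255, [0, 0.6, 0], [0, 0, 0]], [255, [0, 0.75, 0], [0, 0, 0]], [255, [0, 0.9, 0], [0, 0, 0]]]'

```text
clock: 4.92
eef_pos: [505.3, -34.1, 68.7]
tcp_rot: [-3.141, 0.0, 3.043]
contact_force: [-1.0, -1.6, 4.9]
opening: 0.269
```

Request:
play_rows --rows '[[255, [0, 0.1, 0], [0, 0, 0]], [255, [0, 0.2, 0], [0, 0, 0]], [255, [0, 0.3, 0], [0, 0, 0]], [255, [0, 0.4, 0], [0, 0, 0]], [255, [0, 0.5, 0], [0, 0, 0]], [255, [0, 0.6, 0], [0, 0, 0]]]'

```text
clock: 5.42
eef_pos: [505.9, -28.2, 68.7]
tcp_rot: [-3.141, 0.0, 3.043]
contact_force: [-1.0, -1.9, 4.9]
opening: 0.27
```

Request:
play_rows --rows '[[255, [0, 0.13, 0], [0, 0, 0]], [255, [0, 0.26, 0], [0, 0, 0]], [255, [0, 0.4, 0], [0, 0, 0]], [255, [0, 0.53, 0], [0, 0, 0]], [255, [0, 0.66, 0], [0, 0, 0]], [255, [0, 0.8, 0], [0, 0, 0]]]'

```text
clock: 5.92
eef_pos: [506.7, -20.2, 68.6]
tcp_rot: [-3.141, 0.0, 3.043]
contact_force: [-0.9, -0.6, 5.2]
opening: 0.269
```

Request:
play_rows --rows '[[255, [0, 0.13, 0], [0, 0, 0]], [255, [0, 0.26, 0], [0, 0, 0]], [255, [0, 0.4, 0], [0, 0, 0]], [255, [0, 0.53, 0], [0, 0, 0]], [255, [0, 0.66, 0], [0, 0, 0]], [255, [0, 0.8, 0], [0, 0, 0]]]'

```text
clock: 6.42
eef_pos: [507.5, -12.2, 68.7]
tcp_rot: [-3.141, 0.0, 3.043]
contact_force: [-1.6, -0.5, 4.8]
opening: 0.274
```

Request:
play_rows --rows '[[255, [0, 0.13, 0], [0, 0, 0]], [255, [0, 0.26, 0], [0, 0, 0]], [255, [0, 0.4, 0], [0, 0, 0]], [255, [0, 0.53, 0], [0, 0, 0]], [255, [0, 0.66, 0], [0, 0, 0]], [255, [0, 0.8, 0], [0, 0, 0]]]'

```text
clock: 6.92
eef_pos: [508.3, -4.3, 68.7]
tcp_rot: [-3.141, 0.0, 3.043]
contact_force: [-0.9, -1.7, 5.4]
opening: 0.271
```

Request:
play_rows --rows '[[255, [0, 0.13, 0], [0, 0, 0]], [255, [0, 0.26, 0], [0, 0, 0]], [255, [0, 0.4, 0], [0, 0, 0]], [255, [0, 0.53, 0], [0, 0, 0]], [255, [0, 0.66, 0], [0, 0, 0]], [255, [0, 0.8, 0], [0, 0, 0]]]'

```text
clock: 7.42
eef_pos: [509.0, 3.7, 68.7]
tcp_rot: [-3.141, 0.0, 3.043]
contact_force: [-0.5, -1.5, 5.4]
opening: 0.272
```

Request:
play_rows --rows '[[255, [0, 0.13, 0], [0, 0, 0]], [255, [0, 0.26, 0], [0, 0, 0]], [255, [0, 0.4, 0], [0, 0, 0]], [255, [0, 0.53, 0], [0, 0, 0]], [255, [0, 0.66, 0], [0, 0, 0]], [255, [0, 0.8, 0], [0, 0, 0]]]'

```text
clock: 7.92
eef_pos: [509.9, 11.7, 68.7]
tcp_rot: [-3.141, 0.0, 3.043]
contact_force: [-1.1, -2.0, 6.5]
opening: 0.27
```

Request:
play_rows --rows '[[255, [0, 0.13, 0], [0, 0, 0]], [255, [0, 0.26, 0], [0, 0, 0]], [255, [0, 0.4, 0], [0, 0, 0]], [255, [0, 0.53, 0], [0, 0, 0]], [255, [0, 0.66, 0], [0, 0, 0]], [255, [0, 0.8, 0], [0, 0, 0]]]'

```text
clock: 8.42
eef_pos: [510.7, 19.4, 68.7]
tcp_rot: [-3.141, 0.0, 3.043]
contact_force: [-1.3, -4.2, 6.3]
opening: 0.272
```

Possible onset: the force is up to 4.2 N. A smaller step to confirm.

Request:
play_rows --rows '[[255, [0, 0.1, 0], [0, 0, 0]], [255, [0, 0.2, 0], [0, 0, 0]], [255, [0, 0.3, 0], [0, 0, 0]]]'

```text
clock: 8.67
eef_pos: [510.9, 22.1, 68.7]
tcp_rot: [-3.141, 0.0, 3.043]
contact_force: [-2.0, -6.0, 6.0]
opening: 0.268
```

Request:
play_rows --rows '[[255, [0, 0.1, 0], [0, 0, 0]], [255, [0, 0.2, 0], [0, 0, 0]], [255, [0, 0.2, 0], [0, 0, 0]], [255, [0, 0.2, 0], [0, 0, 0]], [255, [0, 0.2, 0], [0, 0, 0]]]'

```text
clock: 9.08
eef_pos: [511.1, 24.1, 68.7]
tcp_rot: [-3.141, 0.0, 3.043]
contact_force: [-1.9, -5.4, 5.2]
opening: 0.269
```

```bash
python3 -c "
from h import *
f()"
```

```text
9.08 along 156.6 across 0.1 z 68.7 F along -5.58 Fx -1.35 Fz 5.17 T [-0.64  0.2   0.01] op 22.9
```

Request:
play_rows --rows '[[255, [0, 0.1, 0], [0, 0, 0]], [255, [0, 0.2, 0], [0, 0, 0]], [255, [0, 0.25, 0], [0, 0, 0]]]'

```text
clock: 9.33
eef_pos: [511.3, 26.2, 68.7]
tcp_rot: [-3.14, 0.0, 3.043]
contact_force: [-1.7, -8.8, 6.1]
opening: 0.271
```

Confirmed: about 7 N above rolling drag, and the onset is at y≈18.5. Backing off 33 mm, which leaves it about 25 mm short of the onset.

Request:
play_rows --rows '[[255, [0, -0.2, 0], [0, 0, 0]], [255, [0, -0.6, 0], [0, 0, 0]], [255, [0, -1.0, 0], [0, 0, 0]], [255, [0, -1.5, 0], [0, 0, 0]], [255, [0, -2.0, 0], [0, 0, 0]], [255, [0, -2.5, 0], [0, 0, 0]], [255, [0, -2.9, 0], [0, 0, 0]], [255, [0, -3.2, 0], [0, 0, 0]], [255, [0, -3.3, 0], [0, 0, 0]], [255, [0, -3.3, 0], [0, 0, 0]], [255, [0, -3.3, 0], [0, 0, 0]]]'

```text
clock: 10.25
eef_pos: [508.1, -5.9, 68.7]
tcp_rot: [-3.141, 0.0, 3.043]
contact_force: [-1.0, -2.1, 4.7]
opening: 0.269
```

```bash
python3 -c "
from h import *
f()"
```

```text
10.25 along 126.4 across 0.1 z 68.7 F along -2.17 Fx -0.82 Fz 4.68 T [-0.1   0.2  -0.05] op 22.8
```

Request:
play_rows --rows '[[90, [0, 0, 0], [0, 0, 0]], [90, [0, 0, 0], [0, 0, 0]], [90, [0, 0, 0], [0, 0, 0]], [90, [0, 0, 0], [0, 0, 0]], [90, [0, 0, 0], [0, 0, 0]], [90, [0, 0, -1], [0, 0, 0]], [90, [0, 0, -4], [0, 0, 0]], [90, [0, 0, -8], [0, 0, 0]], [90, [0, 0, -11], [0, 0, 0]], [90, [0, 0, -11], [0, 0, 0]], [90, [0, 0, -11], [0, 0, 0]]]'

```text
clock: 11.17
eef_pos: [509.3, -5.7, 180.9]
tcp_rot: [3.141, 0.005, 3.043]
contact_force: [-0.8, 0.0, -1.2]
opening: 0.643
```

```bash
python3 -c "
from h import *
f();save('top','t3');f();save('wrist','w3');save('scene','s3')"
```

```text
11.17 along 126.8 across 1.3 z 180.9 F along -0.06 Fx -0.8 Fz -1.17 T [ 0.01  0.02 -0.  ] op 54.6
11.22 along 126.7 across 0.0 z 179.2 F along 0.04 Fx 0.16 Fz -0.05 T [-0.01  0.02  0.03] op 54.9
```

View pics/w3.png

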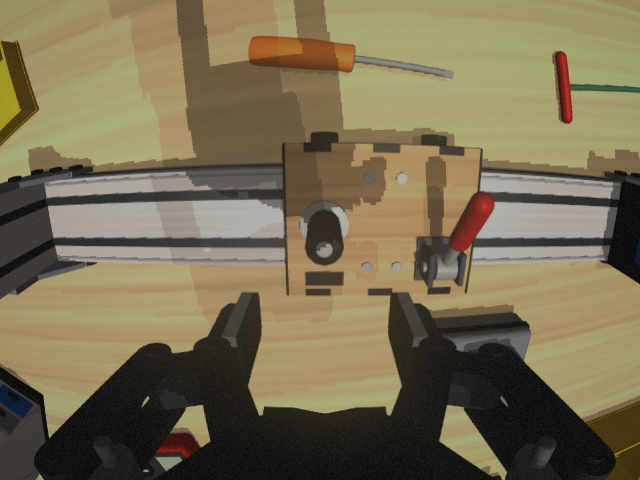

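View pics/s3.png

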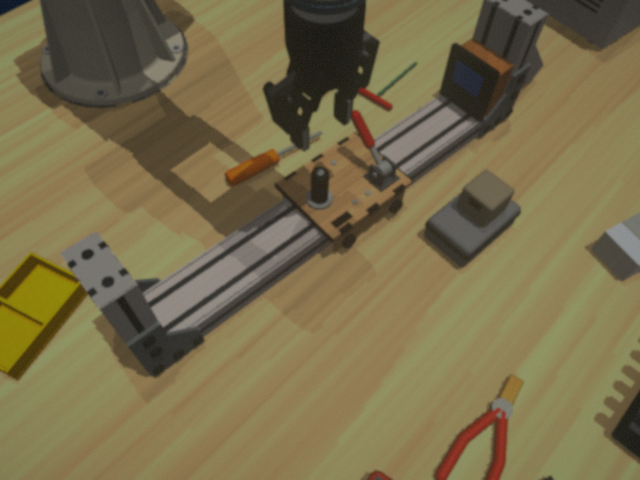

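View pics/t3.png

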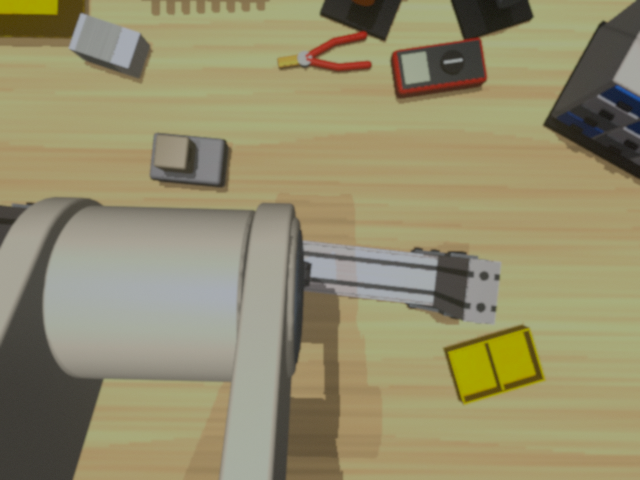

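The carriage stayed put: knob at (323,247) in the wrist view, between the fingers, and the lever is still raised. Moving above the grip with the fingers shut.

Request:
play_rows --rows '[[255, [0.5, 3, 0], [0, 0, 0]], [255, [1, 6, 0], [0, 0, 0]], [255, [1.4, 9, 0], [0, 0, 0]], [255, [1.4, 9, 0], [0, 0, 0]], [255, [1.4, 9, 1], [0, 0, 0]], [255, [1.4, 9, 2], [0, 0, 0]], [255, [1.4, 9, 3], [0, 0, 0]], [255, [1.4, 9, 3], [0, 0, 0]], [255, [1.4, 9, 3], [0, 0, 0]], [255, [1.4, 9, 3], [0, 0, 0]]]'

```text
clock: 12.15
eef_pos: [502.9, 84.6, 148.0]
tcp_rot: [-3.141, -0.001, 3.042]
contact_force: [0.3, 0.0, -0.2]
opening: 0.001
```

```bash
python3 - <<'E'
from h import *
f();save('wrist','w4');p,_=save('scene','s4');f()
cv2.imwrite('pics/s4c.png',cv2.resize(p[50:260,250:470,::-1],None,fx=2.8,fy=2.8,interpolation=2))
c=calibration('scene');M=np.linalg.inv(c['cam_to_world']);F=240/np.tan(np.radians(c['vfov'])/2)
for dd in (120,126.4,133):
    k=np.array([495.6,-131.7,110])+dd*ey
    q=M@np.append(k,1);print(dd,'scene px',q[0]/q[2]*F+c['cx'],q[1]/q[2]*F+c['cy'])
E
```

```text
12.15 along 216.0 across -14.0 z 148.0 F along 0.03 Fx 0.33 Fz -0.23 T [-0.02 -0.02 -0.04] op 0.1
12.25 along 216.3 across -13.7 z 148.6 F along 0.41 Fx 0.46 Fz 0.58 T [ 0.05 -0.04 -0.02] op 0.1
120 scene px 316.01318723526555 176.70971031740476
126.4 scene px 319.8295325131471 174.16602287996136
133 scene px 323.7393535752473 171.56003154685118
```

View pics/w4.png

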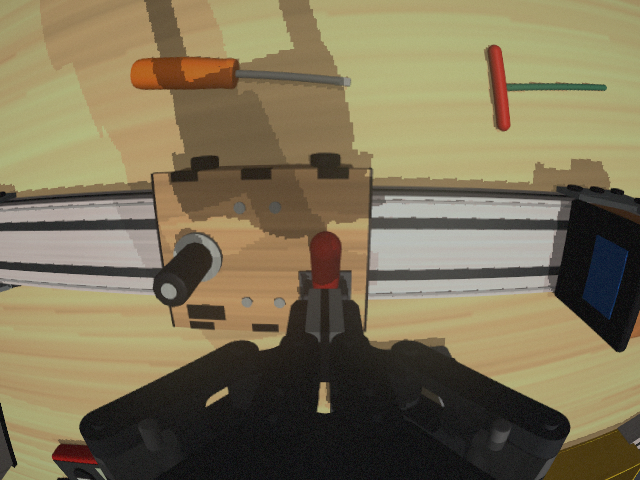

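View pics/s4c.png

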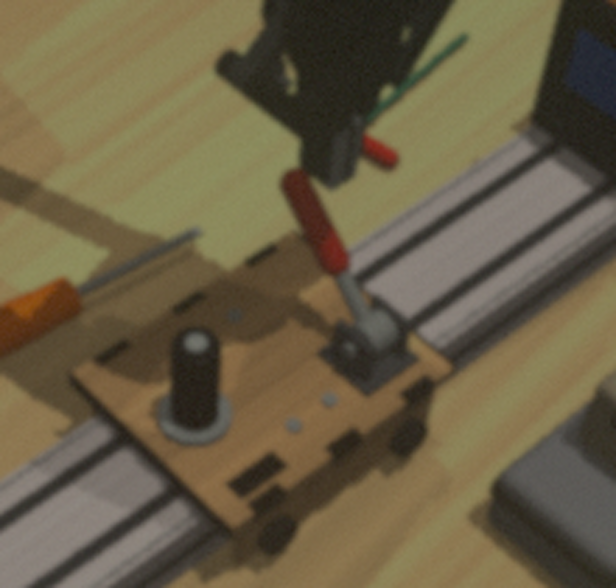

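The knob projects to within 2 px of the expected spot. The finger seam (u≈325) lines up with the grip (u≈326). Pressing down.

Request:
play_rows --rows '[[255, [0, 0, 1], [0, 0, 0]], [255, [0, 0, 1.8], [0, 0, 0]], [255, [0, 0, 2.2], [0, 0, 0]], [255, [0, 0, 2.6], [0, 0, 0]], [255, [0, 0, 3.0], [0, 0, 0]], [255, [0, 0, 3.3], [0, 0, 0]], [255, [0, 0, 3.6], [0, 0, 0]], [255, [0, 0, 4.0], [0, 0, 0]], [255, [0, 0, 4.3], [0, 0, 0]], [255, [0, 0, 4.6], [0, 0, 0]]]'

```text
clock: 13.08
eef_pos: [502.7, 85.3, 102.0]
tcp_rot: [-3.142, -0.0, 3.043]
contact_force: [-1.2, 0.1, 4.4]
opening: -0.002
```

```bash
python3 -c "
from h import *
f()"
```

```text
13.08 along 216.6 across -14.2 z 102.0 F along -0.01 Fx -1.19 Fz 4.39 T [ 0.02  0.11 -0.01] op -0.2
```

Contact at 4.4 N and the lever is moving. Continuing down to flat.

Request:
play_rows --rows '[[255, [0, 0, 0.3], [0, 0, 0]], [255, [0, 0, 0.6], [0, 0, 0]], [255, [0, 0, 0.9], [0, 0, 0]], [255, [0, 0, 1.2], [0, 0, 0]], [255, [0, 0, 1.4], [0, 0, 0]], [255, [0, 0, 1.6], [0, 0, 0]], [255, [0, 0, 1.8], [0, 0, 0]], [255, [0, 0, 1.9], [0, 0, 0]], [255, [0, 0, 1.9], [0, 0, 0]]]'

```text
clock: 13.83
eef_pos: [501.8, 85.3, 82.7]
tcp_rot: [-3.141, -0.002, 3.043]
contact_force: [-2.5, 1.1, 4.6]
opening: 0.005
```

```bash
python3 -c "
from h import *
f()"
```

```text
13.83 along 216.5 across -15.2 z 82.7 F along 0.81 Fx -2.59 Fz 4.57 T [ 0.07  0.44 -0.01] op 0.4
```

Request:
play_rows --rows '[[255, [0, 0, 0.1], [0, 0, 0]], [255, [0, 0, 0.2], [0, 0, 0]], [255, [0, 0, 0.2], [0, 0, 0]], [255, [0, 0, 0.2], [0, 0, 0]]]'

```text
clock: 14.17
eef_pos: [501.8, 85.3, 81.3]
tcp_rot: [-3.141, -0.002, 3.043]
contact_force: [-5.6, 0.5, 12.2]
opening: 0.003
```

```bash
python3 -c "
from h import *
f();save('wrist','w5')"
```

```text
14.17 along 216.5 across -15.2 z 81.3 F along 0.0 Fx -5.58 Fz 12.15 T [0.11 1.   0.01] op 0.3
```

View pics/w5.png

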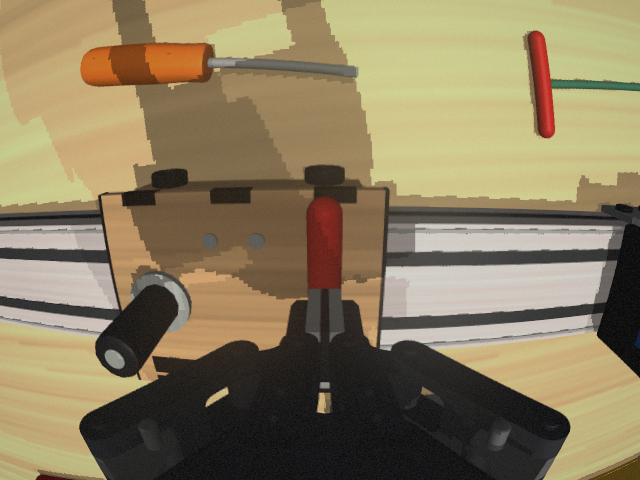

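Request:
play_rows --rows '[[255, [0, 0, 0.1], [0, 0, 0]], [255, [0, 0, 0.2], [0, 0, 0]], [255, [0, 0, 0.2], [0, 0, 0]]]'

```text
clock: 14.47
eef_pos: [501.9, 85.3, 80.7]
tcp_rot: [-3.141, -0.002, 3.043]
contact_force: [-10.5, -0.5, 31.9]
opening: 0.0
```

Hard stop: 32 N with hardly any further travel. Retreating straight up, well clear.

Request:
play_rows --rows '[[255, [0, 0, -0.5], [0, 0, 0]], [255, [0, 0, -2], [0, 0, 0]], [255, [0, 0, -5], [0, 0, 0]], [255, [0, 0, -8], [0, 0, 0]], [255, [4, 0, -12], [0, 0, 0]], [255, [8, 0, -12], [0, 0, 0]], [255, [8, 0, -12], [0, 0, 0]], [255, [8, 0, -12], [0, 0, 0]], [255, [8, 0, -12], [0, 0, 0]], [255, [8, 0, -12], [0, 0, 0]]]'

```text
clock: 15.3
eef_pos: [424.1, 93.2, 198.9]
tcp_rot: [-3.142, 0.0, 3.043]
contact_force: [0.8, 0.2, 0.2]
opening: 0.002
```

```bash
python3 - <<'E'
from h import *
f();p,_=save('scene','s6');f()
cv2.imwrite('pics/s6c.png',cv2.resize(p[50:260,250:470,::-1],None,fx=2.8,fy=2.8,interpolation=2))
E
```

```text
15.3 along 216.8 across -93.3 z 198.9 F along 0.32 Fx 0.76 Fz 0.19 T [-0.05  0.04 -0.04] op 0.1
15.35 along 216.7 across -93.2 z 198.8 F along 0.4 Fx -0.34 Fz -0.35 T [-0.04  0.03  0.02] op -0.3
```

View pics/s6c.png

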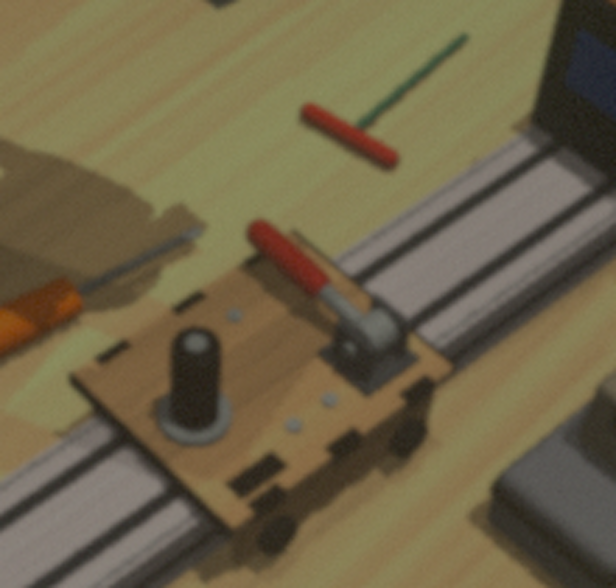

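The lever is flat, with its grip from (260,232) to (325,285). The knob is unmoved at (197,342). Handing in.

```bash
python3 -c "
from h import *
print(r.sign_off())"
```

```text
the job is handed in; nothing more can be done
None
```

The carriage is locked about 25 mm short of where it starts to bind, and I've handed the job in (no verdict is reported). The robot's clock stood at about 15 s of the 51 s allowed.

- **Finding the tight spot:** I gripped the black knob and slid the carriage towards the wood block. Drag was steady at about 1.5 N, then rose from 4.2 to 6.0 to 8.8 N over about 7 mm. I stopped there, about 7 N above the rolling drag and well under the forcing limit. That puts the start of the tight spot about 157 mm − 6 mm ≈ 151 mm from where the knob began.
- **Backing off:** I commanded 33 mm back and measured about 32 mm, which leaves the carriage about 25 mm short of the onset. The allowed window is 6 to 45 mm.
- **Locking:** I let go of the knob and pressed the red lever down with shut fingers until it hit its stop. The force jumped to 32 N, with the grip top at about 81 mm against the 82 mm expected. I then lifted the arm clear.

**Last checks:** The final scene picture shows the lever flat and the knob at the same pixel as before the lever was pressed. The fingers were touching nothing, with readings within 1 N of zero. No other item was touched.

**Uncertain readings:** Single force readings scatter by about 1 N, so the onset position is good to about 2 mm. After backing off, the along-rail force still read −2.2 N with the arm stopped. That was the opposite sign from what I expected, and it went to zero once I let go.

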